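# Index a specimen block to the ratchet clamp and hold it clamped

## Task

Turn the indexing table by its black knob until the resin block in the nest faces the clamp and the table clicks into its notch. Then pump the clamp's two orange squeeze levers, moving the ram by the levers only, until the sprung pad holds the block against its stop with the green ring on the pad's stem gone into the sleeve; never let the red ring go in, for that would crack the block. Leave the other things on the worktop where they are, and finish while still squeezing the levers: the program ends holding, since the pressure is lost when they are let go.

Things in the scene. Friction and masses are not known exactly. Their poses are not given: they have to be found in the camera images.
- fixture: fixed holding fixture: blue base plate 120 x 370 x 8 mm. Origin on the worktop (z = 0); its y axis runs along the clamp, from the grey housing (44 mm wide, y = -165 to -89 mm, up to 82 mm high) towards the indexing table; z up. At x = 0: levers at y = -125 mm, table axis at y = +85 mm, ram along y 41 mm up, its bar reaching back to y = -225 mm. Detent block at x = 76 to 118 mm
- squeeze_point (a point): midway between the two squeeze levers, 120 mm above the worktop, a good height for the fingers; axes as the fixture's. The levers stand at its -x and +x; fingers go down outside them and squeeze along x. Across their outsides at this height: about 66 mm at rest, 37 mm fully squeezed. Fingertips should stay over 85 mm (housing below)
- lever_front (a joint): angle of the lever at -x (the one at +x is geared to it and moves equally): 0 at rest, sprung open, to 0.26 rad fully squeezed (3 to 15 N). The pawl drives the ram 80 mm per rad, up to 20 mm a stroke, of which up to 5 mm is lost before it meets the next tooth (pitch 5 mm)
- grip_front: orange round sleeve, 14 mm diameter, on the lever at -x, 95 to 154 mm above the worktop; origin at the lever's pivot, 62 mm up and 10 mm from the clamp's axis. The levers lean outward like a V and come upright when squeezed
- grip_rear: the same orange sleeve on the lever at +x
- jaw (a joint): travel of the ram (toothed bar with a dark sleeve of 22 mm diameter) towards the table, m, 0 fully back, at most 0.085; starts at 0 to 0.028. When the levers open it stays by a friction of 2 N, so it moves on stroke by stroke; but if the pad's spring pushes harder, it slides back with the levers until 1 to 4 mm of pad travel is left
- pad (a joint): how far the sprung pad is pushed back into the ram's sleeve, m, 0 free, at most 0.026; 0.5 N per mm. Rings on its stem (15 mm diameter), counted from the sleeve: green 0 to 6 mm, white 6 to 14 mm, red 14 to 22 mm. So at 0.006 the green ring has just gone into the sleeve; at 0.014 the red ring reaches it
- pad_tip (a point): centre of the front face of the round black rubber pad (20 mm diameter), 41 mm above the worktop; axes as the fixture's. When the pad is free it is 32 mm ahead of the sleeve
- pad_face: the black rubber pad itself, 6 mm thick; origin at the centre of its back
- table_center (a point): on the axis of the aluminium indexing table (144 mm diameter), on its top face 25 mm above the worktop; it turns with the table: its -y points to the nest, +y to the knob. Its axes agree with the fixture's when the nest faces the clamp, with the detent ball in its notch. At the start the table stands 0.75 to 1.3 rad anticlockwise (seen from above) of that, so turn it clockwise
- knob_grip (a point): middle of the upright black knob by which the table is turned: 18 mm diameter, 38 to 78 mm above the worktop (this point 62 mm), 52 mm from the table's axis opposite the nest; turns with the table. Let go within 0.06 rad of the notch the table settles by itself; some 0.15 rad before, it must be pushed over a bump (about 4 N at the knob). More notches every quarter turn
- block: clear resin block with a beetle, 30 x 46 x 21 mm, lying loose in the nest, long side across, 0 to 5 mm in front of the nest's steel stop; origin at the centre of its underside (30 mm above the worktop), z up, y along the 46 mm. The pad presses on the middle of its long side; against the stop its origin is 37 mm from the table's axis
- wash_bottle: bystander: wash bottle with red cap and spout, 76 mm diameter, 267 mm tall; origin under its centre
- tape: bystander: roll of tape lying flat, 96 mm diameter, 25 mm high
- marker: bystander: black and white marker pen lying, 135 mm long
- large_block: bystander: larger resin block with a beetle, 34 x 70 x 22 mm, on the worktop
- small_block: bystander: small resin block with two insects, 29 x 44 x 20 mm, on the worktop
- forceps: bystander: steel forceps lying, 118 mm long
Not all that is in view belongs to the job. What is shaped like the block but brown is not meant.

How it is judged:
By the outcome, as a careful person would: the job done as asked, in the order asked, and still so for the second after the job is handed in, while the arm keeps its last pose, push and grip.
It also fails if it takes over 64 s, if anything falls off the work surface, if the arm or the gripper's body presses on something with over 40 N, if the wrist force passes 120 N, or if a joint passes its speed limit or range.

## Robot

A 7-joint arm with a two-finger parallel gripper is mounted at the origin on a cart in front of the work surface, level with it; the furniture and walls round the work are solid. World frame = base frame: x ahead of the robot, y to its left, z up, the work surface at z = 0. Lengths are in m, angles in degrees, forces in N, time in s.
With the tool pointing down it reaches from about 0.35 to 0.9 m from the base axis. Payload 8.1 kg.
Tool frame: the origin (TCP) lies between the finger pads; the fingertips stand 25 mm ahead of it and the grasp point (between the pads) lies 6 mm ahead of it (ctrl.finger_overhang is the distance from the TCP to the fingertips, in m); y points along the fingers, z is the direction in which the jaws open and shut, and the axes are right-handed (so a half turn about y gives the same grasp; the last joint's range is limited). The gripper opens to 85 mm and grips with 20 to 120 N. Pads are 22 mm wide; open, the fingers measure 114 mm over their backs; the gripper's body (76 mm by 85 mm) begins 54 mm behind the grasp point. The pads swing forward as they close: fully open they stand 13 mm farther back than shut.
Start: joints at [-81.738, 24.895, 1.432, 90.138, -0.665, 64.973, -4.303], TCP at [0.153, 0.606, 0.256] pointing down, gripper open.
Joint ranges: [-149.89, 149.89], [-25.12, 119.58], [-72.63, 75.52], [4.76, 147.25], [-75.54, 255.54], [6.69, 114.76], [-157.13, 157.13]. Speed limits (degrees/s): [127.2, 127.2, 172.46, 172.46, 180, 180, 180].

## Interface

Orientations are given as a 3x3 rotation matrix whose columns are the frame's x, y, z axes.
In Python, from workcell import ctrl, get_image, calibration gives the robot as it stands.
- The arm moves only by the tool play_rows, never from a script. Its argument "targets" is a list of rows, each a list of 2 entries, a list of its own where there are three numbers: the shift along the tool's x, y, z each as a share of 0.2 m, from -1 to 1, then the turn, a rotation vector about the tool's x, y, z each as a share of 60 degrees, from -1 to 1. In form: [[[x, y, z], [wx, wy, wz]], ...]. A call has 1 to 5 rows; each row is the pose to reach, as a shift and turn from the pose measured when the call began, along the tool's axes at that moment; what a row does not reach only later rows make up. A row lasts 1/8 s, in which the tool goes at most 62.5 mm and 10.7 degrees, less where a joint would pass 70% of its speed; a pose out of reach is approached as far as the arm can. A call with a number of a shift or a turn outside -1 to 1 is refused whole. A call with a gripper value outside its range is refused whole. "gripper" is the finger opening in mm, from 0 to 85.4, set as the call begins (left out, the last holds). The fingers move at their own pace and stop on an object; the grip force is fixed at half the most. Time passes only in rows, so rows that repeat a pose let the fingers close. It gives the time, the measured TCP pose, the force and the opening at its end, in the units of the state.
- ctrl.get_obs(): the state, without advancing time (a new reading comes with each control period).
- get_image(name): name is "scene" or "top" or "wrist"; returns the picture (480x640x3 uint8, blue, green, red); there is no depth.
- calibration(name): a dict with "K" (3x3 intrinsics, pixels), "k1" (the pictures are not rectified: a ray, as slopes to the right and down, at radius r is drawn at 1 + k1 r^2 times it, then the intrinsics apply), "rvec" (rotation vector, rad) and "tvec" (3), from world to camera coordinates, as OpenCV has them. Camera axes: x right, y down, z forward; pixel columns grow to the right and rows downward; lengths in m; the calibration is good to about 2 mm. A picture is of the moment at which its call begins: read the wrist's pose just before it. calibration takes no time and is no camera call; for the wrist camera it gives the pose at the moment of the call.
- ctrl.hand_in(): hands the job in, once; it reports no verdict.
The state is a dict: "t": time; "qpos": joint angles; "qd": joint speeds; "effort": joint torques, N m; "tool_pos": TCP position; "orientation": TCP orientation; "ft_force": force on the tool from outside, world axes, zero at the start; "moment": the same for the moment, N m; "gripper_width": finger opening in m.
Only numpy, scipy, OpenCV 4.12 (cv2) and the standard library are available. Lean on these libraries where they do the work, as an engineer would, in place of code of your own. Each camera call takes 0.05 s, during which the arm holds its last target.

## Working session

There is one attempt and no reset: what is moved stays moved. The work goes in short steps, Python scripts to look and compute and a tool call to move; the robot and the scene stay as the last step left them, time stands still between calls to the robot, and variables do not carry over. Pictures are saved under pics/ and viewed, and the job is handed in when it is done.

Besides the shell and the picture viewer there is one more tool, called after ">>>" by a JSON object that holds its "fn" and its "kwargs". play_rows: Moves the arm, as the interface text tells. Its arguments: {"type":"object","properties":{"targets":{"type":"array"},"gripper":{"type":"number"}},"required":["targets"]}

```bash
ls; mkdir -p pics; python3 - <<'E'
from workcell import ctrl,get_image,calibration
import cv2,numpy as np
for n in("scene","top","wrist"):
    c=calibration(n); print(n,c)
    cv2.imwrite(f"pics/{n}0.png",get_image(n))
print(ctrl.get_obs())
E
```

```text
pics
scene {'K': array([[499.60796383,   0.        , 324.61044673],
       [  0.        , 499.60796383, 240.05923444],
       [  0.        ,   0.        ,   1.        ]]), 'k1': -0.09580252780413662, 'rvec': array([ 2.08013166, -0.67716372,  0.36090272]), 'tvec': array([-0.4675653 ,  0.25778711,  1.1653674 ])}
top {'K': array([[595.89056933,   0.        , 317.89853192],
       [  0.        , 595.89056933, 240.92569952],
       [  0.        ,   0.        ,   1.        ]]), 'k1': -0.16277996023560373, 'rvec': array([ 2.10588432, -2.13607024,  0.17671963]), 'tvec': array([0.03512843, 0.55121066, 1.43388484])}
wrist {'K': array([[404.21642327,   0.        , 319.63353545],
       [  0.        , 404.21642327, 242.30184489],
       [  0.        ,   0.        ,   1.        ]]), 'k1': 0.00442614416751556, 'rvec': array([-2.26046544, -1.76189889, -0.29134934]), 'tvec': array([-0.62536873, -0.04135953,  0.38021244])}
{'t': 0.15, 'qpos': array([-81.73737236,  24.92650566,   1.43088208,  90.17766273,
        -0.66544327,  64.97338127,  -4.30364602]), 'qd': array([ 0.00920834, -0.11522073, -0.00617635, -0.19765526,  0.00646102,
       -0.00660603, -0.00146315]), 'effort': array([ 2.61719229e-03, -6.70882916e+01,  1.02648620e+00, -3.16453242e+01,
        1.56367722e-02,  8.98477243e-03,  4.37748474e-05]), 'tool_pos': array([0.1526456 , 0.6057014 , 0.25571101]), 'orientation': array([[ 9.69675429e-01, -2.00047057e-04,  2.44396242e-01],
       [-2.44396305e-01, -1.19171738e-03,  9.69674701e-01],
       [ 9.72706796e-05, -9.99999270e-01, -1.20446982e-03]]), 'ft_force': array([ 0.99167033, -0.05995423,  0.1160132 ]), 'moment': array([-0.00075159,  0.00505855,  0.02248061]), 'gripper_width': 0.08540692130476714}
```

View pics/scene0.png

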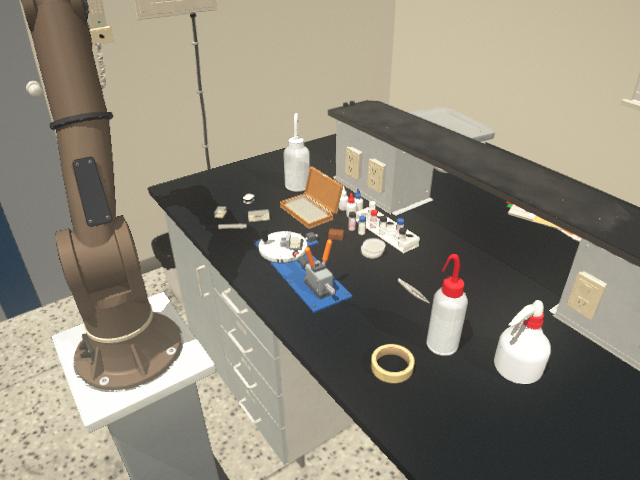

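View pics/top0.png

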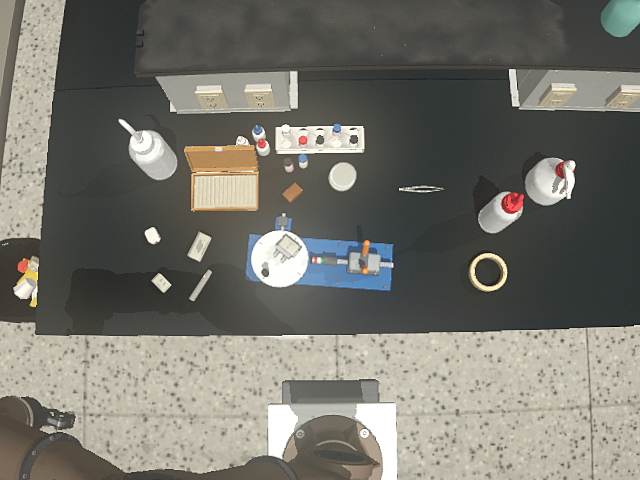

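View pics/wrist0.png

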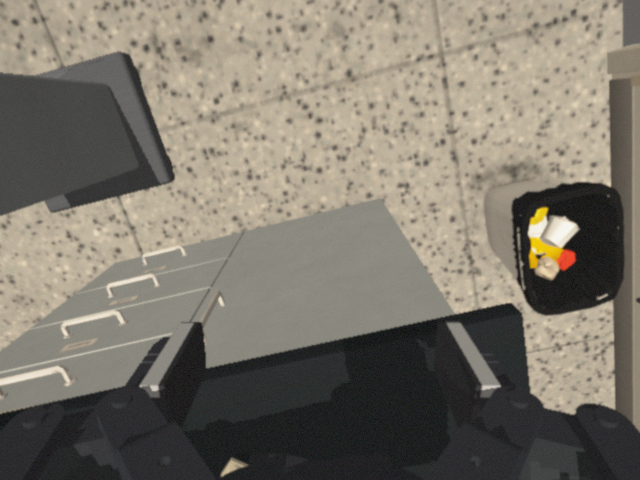

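The top view shows the fixture: table at about (280,258), housing at (365,262), the orange levers at (366,248), and the knob at about (265,270). I'll enlarge this area.

```bash
cat > h.py <<'E'
import cv2,numpy as np
from workcell import ctrl,get_image,calibration
def ray(c,uv):
    K=c["K"];d=np.array([[c["k1"],0,0,0,0]],float)[0]
    # dist model: r_d = r(1+k1 r^2): opencv k1
    p=cv2.undistortPoints(np.array([[uv]],float),K,d)[0,0]
    R=cv2.Rodrigues(np.array(c["rvec"]))[0];t=np.array(c["tvec"]).ravel()
    return -R.T@t, R.T@np.array([p[0],p[1],1.])
def onz(c,uv,z):
    o,d=ray(c,uv); return o+d*(z-o[2])/d[2]
def proj(c,P):
    return cv2.projectPoints(np.atleast_2d(np.array(P,float)),np.array(c["rvec"]),np.array(c["tvec"]),c["K"],np.array([c["k1"],0,0,0,0.]))[0][:,0]
def tri(c1,u1,c2,u2):
    o1,d1=ray(c1,u1);o2,d2=ray(c2,u2)
    s=np.linalg.lstsq(np.stack([d1,-d2],1),o2-o1,rcond=None)[0]
    a=o1+s[0]*d1;b=o2+s[1]*d2
    return (a+b)/2,np.linalg.norm(a-b)
E
python3 - <<'E'
import cv2,numpy as np
from h import *
t=cv2.imread("pics/top0.png");s=cv2.imread("pics/scene0.png")
cv2.imwrite("pics/topc.png",cv2.resize(t[205:305,235:405],None,fx=4.7,fy=4.7,interpolation=cv2.INTER_CUBIC))
cv2.imwrite("pics/scenec.png",cv2.resize(s[220:315,240:365],None,fx=6,fy=6,interpolation=cv2.INTER_CUBIC))
c=calibration("top")
hsv=cv2.cvtColor(t,cv2.COLOR_BGR2HSV)
m=cv2.inRange(hsv,(100,120,60),(120,255,255)); m[:200]=0
w=(cv2.inRange(hsv,(0,0,190),(180,60,255)))
ys,xs=np.nonzero(m[:, :]);k=(xs>235)&(xs<405)&(ys<300);xs,ys=xs[k],ys[k]
print(xs.min(),xs.max(),ys.min(),ys.max())
P=np.array([onz(c,(x,y),.008)[:2] for x,y in zip(xs,ys)])
r=cv2.minAreaRect(P.astype(np.float32)*1000);print(r)
for uv in [(248,236),(394,245),(391,289),(246,281)]: print(uv,onz(c,uv,.008))
E
```

```text
307 392 239 290
((498.40447998046875, -50.050987243652344), (218.32872009277344, 121.19873046875), 85.23259735107422)
(248, 236) [0.57499042 0.20769322 0.008     ]
(394, 245) [ 0.54564601 -0.16690387  0.008     ]
(391, 289) [ 0.43285088 -0.15545967  0.008     ]
(246, 281) [0.45856213 0.21199094 0.008     ]
```

View pics/topc.png

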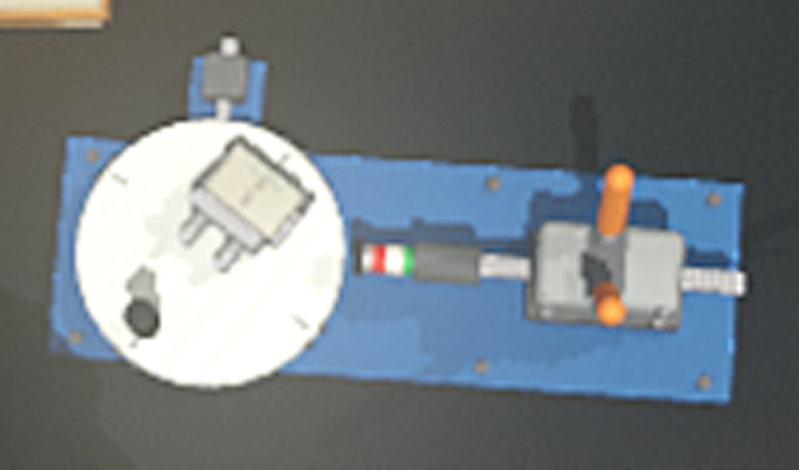

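View pics/scenec.png

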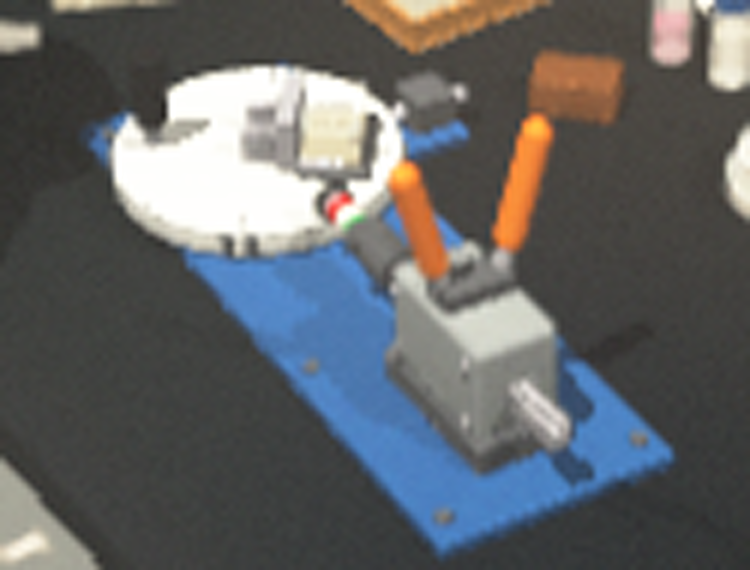

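```bash
python3 - <<'E'
from h import *
c=calibration("top")
f=lambda x,y:(x/4.7+235-.4,y/4.7+205-.4)
C=np.array([onz(c,f(*p),.008)[:2] for p in [(68,136),(745,184),(730,403),(52,352)]])
print(C)
ctr=C.mean(0); yv=(C[0]+C[3]-C[1]-C[2])/2; print(ctr,np.linalg.norm(yv),np.linalg.norm(C[0]-C[3]))
a=np.arctan2(-yv[0],yv[1]);print("yaw deg",np.degrees(a))
t=cv2.imread("pics/top0.png");hsv=cv2.cvtColor(t,cv2.COLOR_BGR2HSV)
m=cv2.inRange(t,(200,200,200),(255,255,255));n,l,st,ce=cv2.connectedComponentsWithStats(m)
i=l[255,295] or l[265,290];print(st[i],ce[i])
cn=max(cv2.findContours((l==i).astype(np.uint8),0,1)[0],key=cv2.contourArea)
P=np.array([onz(c,p[0],.025)[:2] for p in cv2.convexHull(cn)]).astype(np.float32)
T,r=cv2.minEnclosingCircle(P*1000);print(T,r)
T=np.array(T)/1000
yu=np.array([-np.sin(a),np.cos(a)]);xu=np.array([np.cos(a),np.sin(a)])
print("orig from rect(table)",T-.085*yu, "rect centre",ctr, (T-ctr)@xu,(T-ctr)@yu)
k=onz(c,f(142,318),.078)[:2];print("knob",k,np.linalg.norm(k-T),"angle",np.degrees(np.arctan2(-(k-T)@xu,(k-T)@yu)))
for p,z in [((620,172),.154),((611,305),.154)]:
  q=onz(c,f(*p),z)[:2]-(T-.085*yu);print("lev",q@xu,q@yu)
for p,z in [((745,282),.041+.01),((357,258),.041),((412,262),.041),((480,264),.045)]:
  q=onz(c,f(*p),z)[:2]-(T-.085*yu);print("ram",q@xu,q@yu)
s=calibration("scene")
g=lambda x,y:(x/6+240-.4,y/6+220-.4)
for pt,ps in [((620,172),(538,125)),((611,305),(403,172))]:
  w,e=tri(c,f(*pt),s,g(*ps)); q=w[:2]-(T-.085*yu);print("tri",w,e,q@xu,q@yu)
E
```

```text
[[ 0.58141251  0.20497812]
 [ 0.54893344 -0.16473375]
 [ 0.4294882  -0.15261157]
 [ 0.46242701  0.2128757 ]]
[0.50556529 0.02512713] 0.3690519231369212 0.11924730706086237
yaw deg -5.084776739848634
[ 251  227   57   60 2209] [279.18288818 258.88275238]
(517.7275390625, 125.55258178710938) 76.2666015625
orig from rect(table) [0.51019402 0.04088709] rect centre [0.50556529 0.02512713] 0.0032137130954369743 0.10110818260370366
knob [0.47128633 0.15673999] 0.05594139855767603 angle 61.2015951665424
lev 0.03134432909783836 -0.1250224010241919
lev -0.03480124521995422 -0.12471871798043517
ram -0.0034221994788990917 -0.19992754239575086
ram -0.004119615514777723 0.00506173310264014
ram -0.004110730338595358 -0.024182639973552057
ram -0.003128728037610349 -0.0601689230018601
tri [ 0.53103447 -0.08658725  0.14649371] 0.0014657086189134151 0.03205644415633551 -0.12512559468611373
tri [ 0.4649942  -0.08050082  0.14560211] 0.001311870433589928 -0.03426337052881943 -0.12491624809416736
```

```bash
cat >> h.py <<'E'
O=np.array([0.5072,0.0412]);A=np.radians(-5.08)
yu=np.array([-np.sin(A),np.cos(A)]);xu=np.array([np.cos(A),np.sin(A)])
T=O+.085*yu
def W(x,y): return O+x*xu+y*yu
def rot(yaw): # tool z at world yaw deg, y down
    z=np.array([np.cos(np.radians(yaw)),np.sin(np.radians(yaw)),0]);y=np.array([0,0,-1.]);return np.stack([np.cross(y,z),y,z],1)
def go(pos,yaw):
    o=ctrl.get_obs();R=np.array(o["orientation"]);d=R.T@(np.array(pos)-o["tool_pos"])
    w=cv2.Rodrigues(R.T@rot(yaw))[0].ravel()
    print("shift",np.round(d/.2,3),"turn",np.round(np.degrees(w)/60,3))
def st():
    o=ctrl.get_obs();z=np.array(o["orientation"])[:,2]
    q=o["tool_pos"][:2]-O
    print("t%.2f"%o["t"],"pos",np.round(o["tool_pos"],4),"yaw %.2f"%np.degrees(np.arctan2(z[1],z[0])),"fix",np.round([q@xu,q@yu],4),"F",np.round(o["ft_force"],1),"w %.4f"%o["gripper_width"])
def knob(deg): # deg anticlockwise of notch
    a=np.radians(deg);r=.052;return T+r*(-np.sin(a)*xu+np.cos(a)*yu)
E
python3 -c "
from h import *
print(T,knob(59.7))
go([.31,.38,.25],65)
go([*knob(59.7),.2],54.6)"
```

```text
[0.51472646 0.12586612] [0.4723293  0.15597395]
shift [ 1.039  0.03  -0.902] turn [0.001 0.181 0.   ]
shift [ 2.099  0.281 -1.789] turn [0.001 0.354 0.   ]
```

>>> {"fn": "play_rows", "kwargs": {"targets": [[[1.0,0.03,-0.86],[0,0.18,0]],[[1.0,0.03,-0.86],[0,0.18,0]],[[1.0,0.03,-0.86],[0,0.18,0]],[[1.0,0.03,-0.86],[0,0.18,0]],[[1.0,0.03,-0.86],[0,0.18,0]]]}}

```text
t: 0.78
tool_pos: [0.3071, 0.3861, 0.2499]
orientation: [[0.904, 0.0, 0.427], [-0.427, -0.003, 0.904], [0.001, -1.0, -0.002]]
ft_force: [-0.4, 0.3, 0.4]
gripper_width: 0.0855
```

```bash
python3 -c "
from h import *
st();go([*knob(59.7),.2],54.6)"
```

```text
t0.78 pos [0.3071 0.3861 0.2499] yaw 64.70 fix [-0.2298  0.3258] F [-0.4  0.3  0.4] w 0.0855
shift [ 1.238  0.253 -0.687] turn [0.002 0.168 0.001]
```

>>> {"fn": "play_rows", "kwargs": {"targets": [[[1.0,0.23,-0.56],[0,0.17,0]],[[1.0,0.23,-0.56],[0,0.17,0]],[[1.0,0.23,-0.56],[0,0.17,0]],[[1.0,0.23,-0.56],[0,0.17,0]],[[1.0,0.23,-0.56],[0,0.17,0]]], "gripper": 60}}

```text
t: 1.4
tool_pos: [0.4416, 0.1961, 0.2038]
orientation: [[0.811, 0.0, 0.585], [-0.585, -0.004, 0.811], [0.003, -1.0, -0.003]]
ft_force: [-0.1, 1.1, -0.2]
gripper_width: 0.0601
```

```bash
python3 -c "
from h import *
st();go([*knob(59.7),.2],54.6)
c=calibration('wrist');cv2.imwrite('pics/w1.png',get_image('wrist'));print(proj(c,[[*knob(59.7),.078],[*T,.025]]))"
```

```text
t1.40 pos [0.4416 0.1961 0.2038] yaw 54.16 fix [-0.079   0.1485] F [-0.1  1.1 -0.2] w 0.0601
shift [ 0.242  0.02  -0.073] turn [ 0.003 -0.007  0.002]
[[297.28325428 311.76650253]
 [302.45137157 335.98325064]]
```

View pics/w1.png

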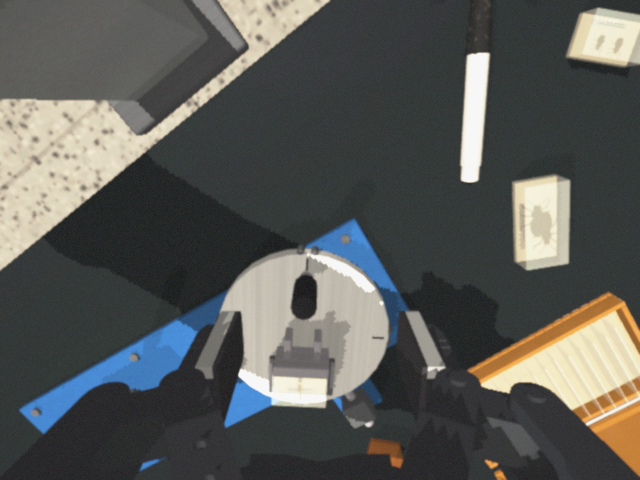

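The wrist view shows the table disc around (305,327), with the knob top at about (305,311) and the nest block at (300,388). I'll refine the position from this view.

```bash
python3 - <<'E'
from h import *
im=cv2.imread('pics/w1.png');c=calibration('wrist')
cv2.imwrite('pics/w1c.png',cv2.resize(im[230:420,200:410],None,fx=3.8,fy=3.8,interpolation=cv2.INTER_CUBIC))
E
```

```text
(no output)
```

View pics/w1c.png

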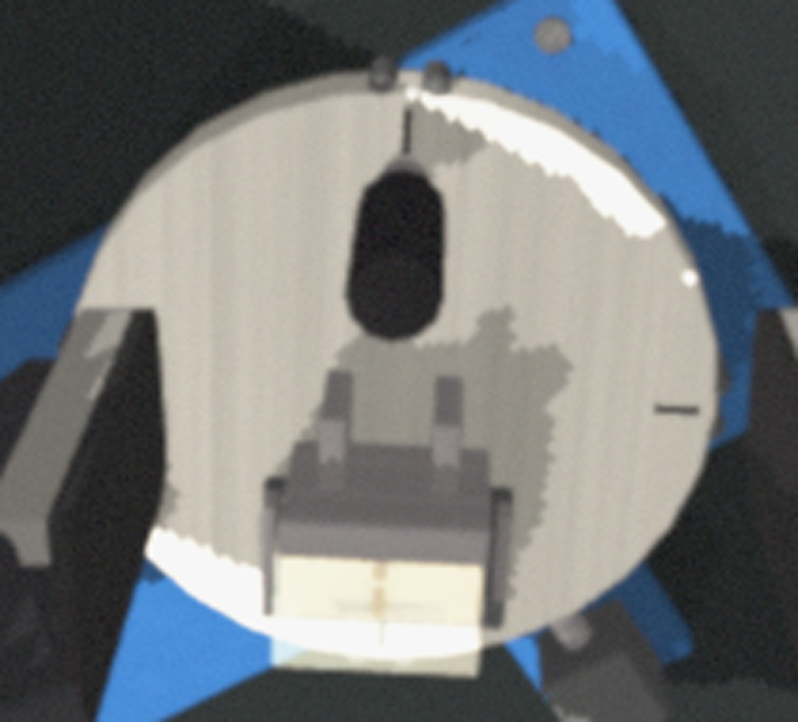

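```bash
python3 - <<'E'
from h import *
c=calibration('wrist');f=lambda x,y:(x/3.8+200-.4,y/3.8+230-.4)
print("knob",onz(c,f(394,292),.078), "model",knob(59.7))
E_=[onz(c,f(*p),.025)[:2] for p in [(300,100),(413,92),(550,130),(660,230),(718,370),(640,550),(540,625),(400,657),(250,625),(150,540),(100,245)]]
P=np.array(E_);M=np.c_[2*P,np.ones(len(P))];s=np.linalg.lstsq(M,(P**2).sum(1),rcond=None)[0]
print("table",s[:2],np.sqrt(s[2]+s[0]**2+s[1]**2),T)
tick=[onz(c,f(*p),.025)[:2] for p in [(407,110),(407,150),(656,409),(698,411)]]
print(tick)
for a,b in((0,1),(2,3)):
  print(np.degrees(np.arctan2(*(tick[b]-tick[a])[::-1])))
S=s[:2]
for i in (0,1,2,3): v=tick[i]-S; print(np.linalg.norm(v),np.degrees(np.arctan2(v[1],v[0])))
# holes of plate / plate corner and detent block
E
```

```text
knob [0.47051175 0.16420083 0.078     ] model [0.4723293  0.15597395]
table [0.5114634  0.13093873] 0.07055479321636803 [0.51472646 0.12586612]
[array([0.45968658, 0.17278471]), array([0.46688721, 0.16750282]), array([0.54890354, 0.17562692]), array([0.55472397, 0.18290297])]
-36.261224026703026
51.3421618560846
0.06657271815579122 141.0548873899788
0.05765387922716792 140.63932166087943
0.05829921065682182 50.043452350690316
0.06761478376690563 50.22240562595773
```

```bash
python3 -c "
from h import *
st();c=calibration('wrist');cv2.imwrite('pics/w2.png',get_image('wrist'));np.savez('c2.npz',**c);st();go([*knob(59.7),.2],54.6)
im=cv2.imread('pics/w2.png');cv2.imwrite('pics/w2c.png',cv2.resize(im[230:420,200:410],None,fx=3.8,fy=3.8,interpolation=cv2.INTER_CUBIC))
"
```

```text
t1.45 pos [0.4405 0.1985 0.2041] yaw 54.34 fix [-0.0804  0.1508] F [-0.3  1.4  0.2] w 0.0600
t1.50 pos [0.4399 0.1999 0.2043] yaw 54.49 fix [-0.0811  0.1521] F [-0.5  0.2  0.6] w 0.0600
shift [ 0.26   0.022 -0.085] turn [ 0.002 -0.002  0.001]
```

View pics/w2c.png

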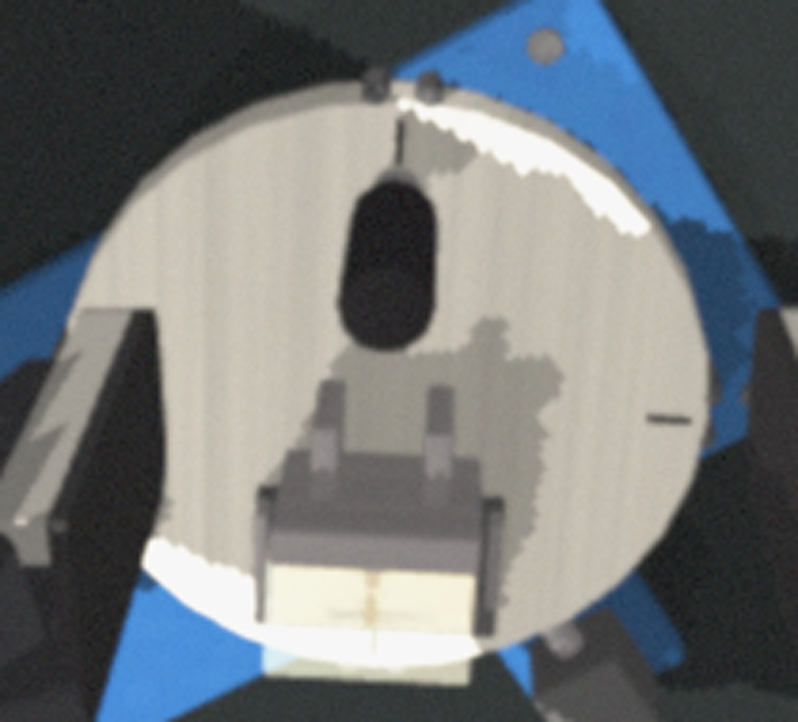

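```bash
python3 - <<'E'
from h import *
c=np.load('c2.npz');f=lambda x,y:(x/3.8+200-.4,y/3.8+230-.4)
print("knob",onz(c,f(387,303),.078), "model",knob(59.7))
P=np.array([onz(c,f(*p),.025)[:2] for p in [(300,108),(405,102),(540,140),(650,238),(709,370),(632,560),(530,635),(400,667),(250,635),(148,555),(95,250)]])
M=np.c_[2*P,np.ones(len(P))];s=np.linalg.lstsq(M,(P**2).sum(1),rcond=None)[0];S=s[:2]
print("table",S,np.sqrt(s[2]+S@S),T)
for p in [(401,120),(401,160),(648,418),(690,421)]:
  v=onz(c,f(*p),.025)[:2]-S;print(np.linalg.norm(v),np.degrees(np.arctan2(v[1],v[0])))
print(onz(c,f(598,0),.008), W(-.06,.169),W(.06,.169))
print(ray(c,(320,240))[0])
E
```

```text
knob [0.47154359 0.16189975 0.078     ] model [0.4723293  0.15597395]
table [0.51240768 0.12814456] 0.07066418061014806 [0.51472646 0.12586612]
0.06677751617411845 140.6731247730562
0.057820416250935404 140.20894560989834
0.0583361957129153 50.14346124390848
0.06770320788215035 50.093003106098436
[0.46811357 0.21629025 0.008     ] [0.46240005 0.21484897] [0.5819287  0.20422338]
[0.37258614 0.24895396 0.32041299]
```

```bash
sed -i 's/^O=np.array.*;A/O=np.array([.5058,.0423]);A/' h.py; python3 -c "
from h import *
st();go([.472,.160,.068],51)"
```

```text
t1.50 pos [0.4399 0.1999 0.2043] yaw 54.49 fix [-0.0796  0.1512] F [-0.5  0.2  0.6] w 0.0600
shift [ 0.246  0.682 -0.068] turn [0.002 0.058 0.001]
```

>>> {"fn": "play_rows", "kwargs": {"targets": [[[0.24,0.1,-0.07],[0,0.06,0]],[[0.25,0.3,-0.07],[0,0.06,0]],[[0.25,0.5,-0.07],[0,0.06,0]],[[0.25,0.5,-0.07],[0,0.06,0]],[[0.25,0.5,-0.07],[0,0.06,0]]], "gripper": 45}}

```text
t: 2.12
tool_pos: [0.4727, 0.1607, 0.1055]
orientation: [[0.777, 0.001, 0.629], [-0.629, -0.002, 0.777], [0.001, -1.0, -0.001]]
ft_force: [-0.4, -0.5, -0.3]
gripper_width: 0.0449
```

```bash
python3 -c "
from h import *
st();c=calibration('wrist');im=get_image('wrist');cv2.imwrite('pics/w3.png',im);st();go([.472,.160,.068],51);print(proj(c,[.472,.16,.078]))
"
```

```text
t2.12 pos [0.4727 0.1607 0.1055] yaw 51.00 fix [-0.0435  0.115 ] F [-0.4 -0.5 -0.3] w 0.0449
t2.17 pos [0.4731 0.1606 0.1059] yaw 50.98 fix [-0.043   0.1149] F [-0.1 -0.2 -0. ] w 0.0448
shift [-0.003  0.19  -0.006] turn [-0.    -0.     0.002]
[[314.91994018 324.30900029]]
```

View pics/w3.png

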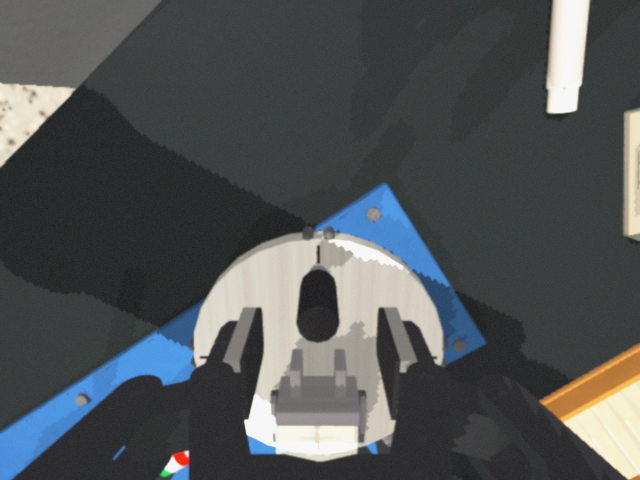

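The knob top is at (318,322), centred between the fingers and within 3 px of the prediction. I'll descend and grip.

>>> {"fn": "play_rows", "kwargs": {"targets": [[[0,0.19,0],[0,0,0]],[[0,0.19,0],[0,0,0]],[[0,0.19,0],[0,0,0]]]}}

```text
t: 2.55
tool_pos: [0.4738, 0.1609, 0.0694]
orientation: [[0.777, 0.003, 0.63], [-0.63, -0.0, 0.777], [0.002, -1.0, 0.002]]
ft_force: [-0.4, -0.4, 0.1]
gripper_width: 0.0449
```

>>> {"fn": "play_rows", "kwargs": {"targets": [[[0,0,0],[0,0,0]],[[0,0,0],[0,0,0]],[[0,0,0],[0,0,0]],[[0,0,0],[0,0,0]],[[0,0,0],[0,0,0]]], "gripper": 0}}

```text
t: 3.18
tool_pos: [0.4746, 0.1614, 0.0708]
orientation: [[0.777, 0.005, 0.63], [-0.63, 0.001, 0.777], [0.003, -1.0, 0.004]]
ft_force: [-2.1, 0.2, 11.2]
gripper_width: 0.0167
```

```bash
python3 -c "
from h import *
st();c=calibration('wrist');im=get_image('wrist');cv2.imwrite('pics/w4.png',im)
"
```

```text
t3.17 pos [0.4746 0.1614 0.0708] yaw 50.97 fix [-0.0416  0.1158] F [-2.1  0.2 11.2] w 0.0167
```

View pics/w4.png

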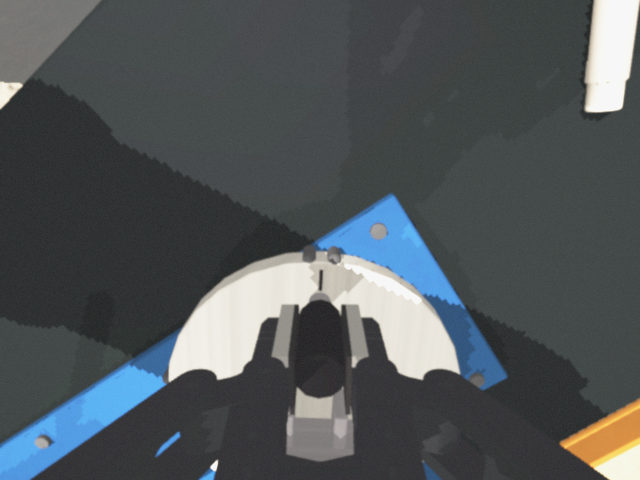

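```bash
cat >> h.py <<'E'
def arc(degs,Tc,r=None):
    o=ctrl.get_obs();R=np.array(o["orientation"]);p=np.array(o["tool_pos"]);v=p[:2]-Tc
    print("r",np.linalg.norm(v),"ang",np.degrees(np.arctan2(v[1],v[0])))
    v=v/np.linalg.norm(v)*(r or np.linalg.norm(v))
    for d in degs:
        a=-np.radians(d);q=Tc+np.array([[np.cos(a),-np.sin(a)],[np.sin(a),np.cos(a)]])@v
        print(d,np.round(R.T@np.array([q[0]-p[0],q[1]-p[1],0])/.2,3),"turn",round(d/60,3))
E
python3 -c "
from h import *
arc([4,9,14,19,24],np.array([.5133,.127]),.052)"
```

```text
r 0.051755503626694864 ang 138.38648669110384
4 [0.    0.    0.018] turn 0.067
9 [0.004 0.    0.041] turn 0.15
14 [0.009 0.    0.063] turn 0.233
19 [0.017 0.    0.084] turn 0.317
24 [0.026 0.    0.105] turn 0.4
```

>>> {"fn": "play_rows", "kwargs": {"targets": [[[0,0,0.018],[0,0.067,0]],[[0.004,0,0.041],[0,0.15,0]],[[0.009,0,0.063],[0,0.233,0]],[[0.017,0,0.084],[0,0.317,0]],[[0.026,0,0.105],[0,0.4,0]]]}}

```text
t: 3.85
tool_pos: [0.492, 0.1741, 0.0709]
orientation: [[0.451, 0.005, 0.892], [-0.893, 0.001, 0.451], [0.002, -1.0, 0.004]]
ft_force: [2.4, -0.7, -7.1]
gripper_width: 0.0163
```

```bash
python3 -c "
from h import *
st()
arc([5,10,15,20,24,26,28],np.array([.5133,.127]),.052)"
```

```text
t3.85 pos [0.492  0.1741 0.0709] yaw 26.81 fix [-0.0254  0.1301] F [ 2.4 -0.7 -7.1] w 0.0163
r 0.051736415488093275 ang 114.34266788045888
5 [0.001 0.    0.023] turn 0.083
10 [0.005 0.    0.045] turn 0.167
15 [0.01  0.    0.067] turn 0.25
20 [0.018 0.    0.088] turn 0.333
24 [0.026 0.001 0.105] turn 0.4
26 [0.03  0.001 0.113] turn 0.433
28 [0.034 0.001 0.121] turn 0.467
```

>>> {"fn": "play_rows", "kwargs": {"targets": [[[0.001,0,0.023],[0,0.083,0]],[[0.005,0,0.045],[0,0.167,0]],[[0.01,0,0.067],[0,0.25,0]],[[0.018,0,0.088],[0,0.333,0]],[[0.026,0,0.105],[0,0.4,0]]]}}

```text
t: 4.47
tool_pos: [0.5117, 0.1789, 0.0709]
orientation: [[0.048, 0.002, 0.999], [-0.999, 0.0, 0.048], [0.0, -1.0, 0.002]]
ft_force: [2.5, -2.5, -2.3]
gripper_width: 0.0161
```

```bash
python3 -c "
from h import *
st()
arc([2,4,5,6],np.array([.5133,.127]),.052)
c=calibration('wrist');im=get_image('wrist');cv2.imwrite('pics/w5.png',im);cv2.imwrite('pics/s5.png',get_image('scene')); t=get_image('top'); cv2.imwrite('pics/t5.png',cv2.resize(t[205:305,235:405],None,fx=4.7,fy=4.7,interpolation=cv2.INTER_CUBIC))
st()"
```

```text
t4.47 pos [0.5117 0.1789 0.0709] yaw 2.74 fix [-0.0062  0.1366] F [ 2.5 -2.5 -2.3] w 0.0161
r 0.0519192955979156 ang 91.72737256670726
2 [-0.     0.     0.009] turn 0.033
4 [0.001 0.    0.018] turn 0.067
5 [0.001 0.    0.023] turn 0.083
6 [0.002 0.    0.027] turn 0.1
t4.62 pos [0.5134 0.1789 0.071 ] yaw 2.87 fix [-0.0045  0.1367] F [ 3.3 -1.  -8.7] w 0.0163
```

View pics/w5.png

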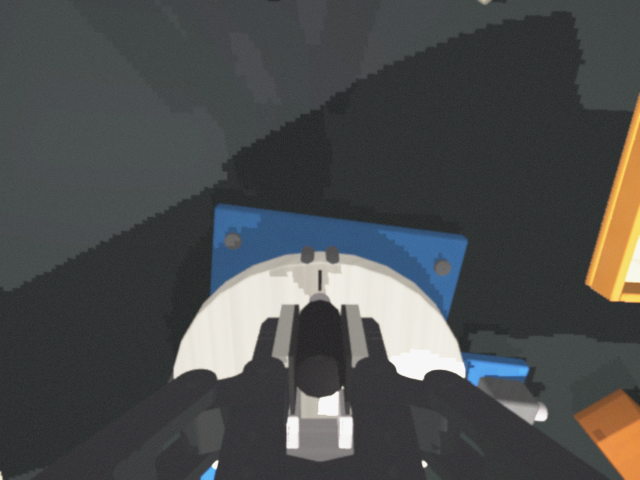

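View pics/t5.png

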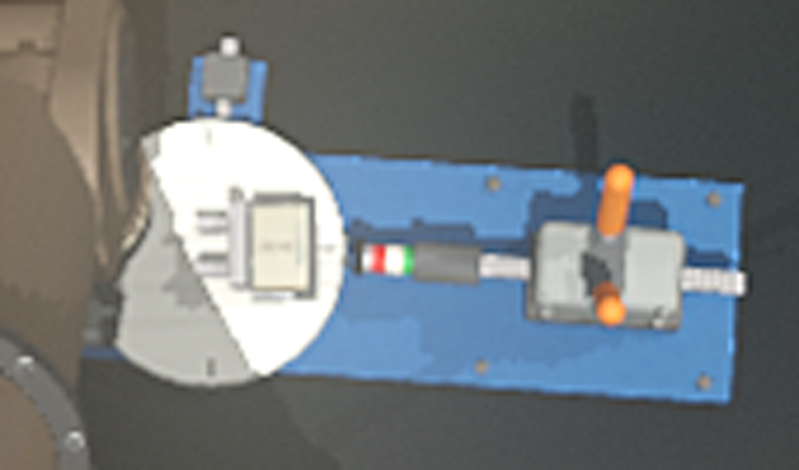

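The wrist view shows the plate edge tilted about 7° to the tool, so roughly 5° is left. I'll turn further.

>>> {"fn": "play_rows", "kwargs": {"targets": [[[0,0,0.008],[0,0.033,0]],[[0.001,0,0.016],[0,0.067,0]],[[0.001,0,0.02],[0,0.09,0]],[[0.001,0,0.02],[0,0.09,0]]]}}

```text
t: 5.12
tool_pos: [0.5181, 0.1788, 0.071]
orientation: [[-0.045, 0.007, 0.999], [-0.999, -0.0, -0.045], [-0.0, -1.0, 0.007]]
ft_force: [5.1, -0.5, -12.0]
gripper_width: 0.0167
```

```bash
python3 -c "
from h import *
st()
arc([1,2],np.array([.5133,.127]),.052)
t=get_image('top'); cv2.imwrite('pics/t6.png',cv2.resize(t[205:305,235:405],None,fx=4.7,fy=4.7,interpolation=cv2.INTER_CUBIC))
st()"
```

```text
t5.12 pos [0.5181 0.1788 0.071 ] yaw -2.60 fix [0.0002 0.137 ] F [  5.1  -0.5 -12. ] w 0.0167
r 0.051984435417971896 ang 84.6796546717369
1 [0.    0.    0.005] turn 0.017
2 [0.001 0.    0.009] turn 0.033
t5.17 pos [0.5182 0.1788 0.071 ] yaw -2.58 fix [0.0002 0.137 ] F [  5.3  -1.8 -11.8] w 0.0163
```

View pics/t6.png

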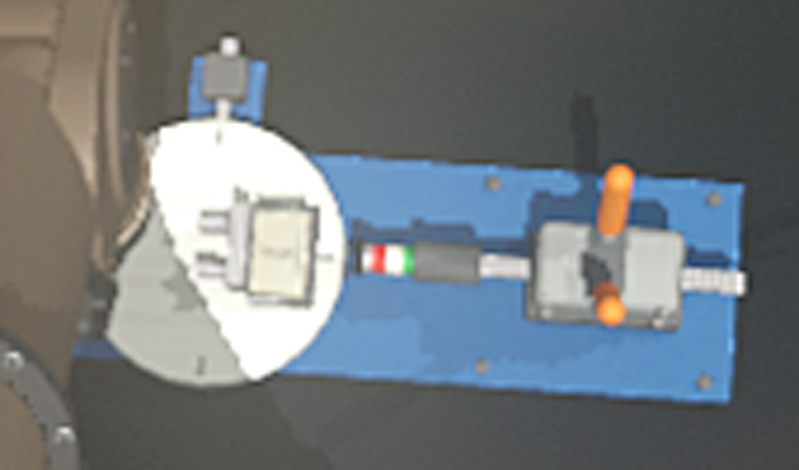

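>>> {"fn": "play_rows", "kwargs": {"targets": [[[0,0,0.004],[0,0.012,0]],[[0,0,0.004],[0,0.012,0]]]}}

```text
t: 5.42
tool_pos: [0.5187, 0.1787, 0.071]
orientation: [[-0.058, 0.006, 0.998], [-0.998, -0.0, -0.058], [-0.0, -1.0, 0.006]]
ft_force: [1.5, -1.4, -7.4]
gripper_width: 0.0168
```

>>> {"fn": "play_rows", "kwargs": {"targets": [[[0,0,0],[0,0,0]],[[0,0,0],[0,0,0]],[[0,0,0],[0,0,0]]], "gripper": 45}}

```text
t: 5.8
tool_pos: [0.5189, 0.1789, 0.0714]
orientation: [[-0.058, 0.007, 0.998], [-0.998, 0.0, -0.058], [-0.001, -1.0, 0.007]]
ft_force: [0.9, 0.5, 0.3]
gripper_width: 0.0448
```

```bash
python3 -c "
from h import *
st()
t=get_image('top'); cv2.imwrite('pics/t7.png',cv2.resize(t[205:305,235:405],None,fx=4.7,fy=4.7,interpolation=cv2.INTER_CUBIC))
st()"
```

```text
t5.80 pos [0.5189 0.1789 0.0714] yaw -3.33 fix [0.001  0.1372] F [0.9 0.5 0.3] w 0.0448
t5.85 pos [0.5189 0.1789 0.0713] yaw -3.33 fix [0.0009 0.1372] F [ 0.5 -0.1  0. ] w 0.0449
```

View pics/t7.png

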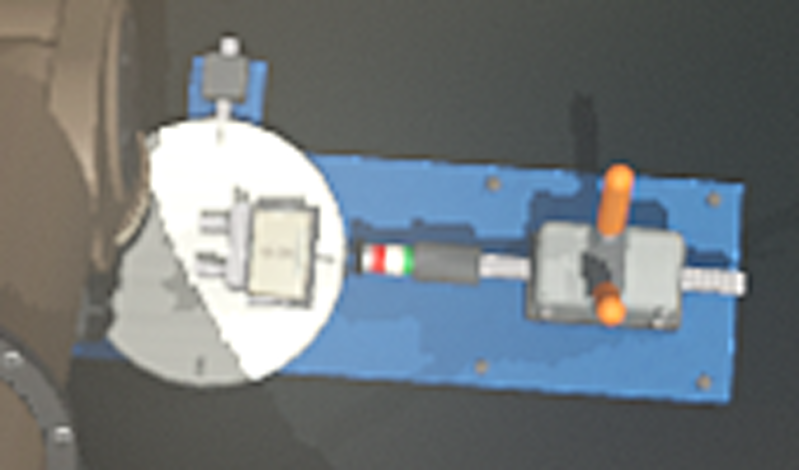

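The table tick at (220,135) lines up with the detent ball, so it looks seated. Next I'll raise the arm and move over to the levers.

>>> {"fn": "play_rows", "kwargs": {"targets": [[[0,-0.3,0],[0,0,0]],[[0,-0.6,0],[0,0,0]],[[0,-0.85,0],[0,0.03,0]],[[0.2,-0.95,0],[0,0.03,0]],[[0.5,-0.95,0],[0,0.03,0]]], "gripper": 85}}

```text
t: 6.48
tool_pos: [0.5129, 0.0797, 0.2631]
orientation: [[-0.085, 0.01, 0.996], [-0.996, 0.002, -0.085], [-0.003, -1.0, 0.01]]
ft_force: [0.7, -1.1, -0.2]
gripper_width: 0.0849
```

```bash
python3 -c "
from h import *
st();go([*W(0,-.09),.25],-5.08)"
```

```text
t6.47 pos [0.5129 0.0797 0.2631] yaw -4.90 fix [0.0037 0.0379] F [ 0.7 -1.1 -0.2] w 0.0849
shift [ 0.639  0.063 -0.021] turn [-0.01   0.003 -0.003]
```

>>> {"fn": "play_rows", "kwargs": {"targets": [[[0.3,0.05,-0.02],[-0.01,0,0]],[[0.6,0.05,-0.02],[-0.01,0,0]],[[0.6,0.05,-0.02],[-0.01,0,0]],[[0.6,0.05,-0.02],[-0.01,0,0]]]}}

```text
t: 6.98
tool_pos: [0.4988, -0.0391, 0.2528]
orientation: [[-0.086, 0.0, 0.996], [-0.996, 0.004, -0.086], [-0.004, -1.0, -0.0]]
ft_force: [0.2, 0.2, 0.3]
gripper_width: 0.0852
```

```bash
python3 -c "
from h import *
st();c=calibration('wrist');im=get_image('wrist');cv2.imwrite('pics/w8.png',im);np.savez('c8.npz',**c);st();
s=get_image('scene');cv2.imwrite('pics/s8.png',cv2.resize(s[210:315,230:365],None,fx=5.5,fy=5.5,interpolation=cv2.INTER_CUBIC))"
```

```text
t6.97 pos [ 0.4988 -0.0391  0.2528] yaw -4.93 fix [ 0.0002 -0.0817] F [0.2 0.2 0.3] w 0.0852
t7.03 pos [ 0.499  -0.0383  0.2527] yaw -4.82 fix [ 0.0003 -0.0809] F [-0.4  0.1  0.3] w 0.0851
```

View pics/w8.png

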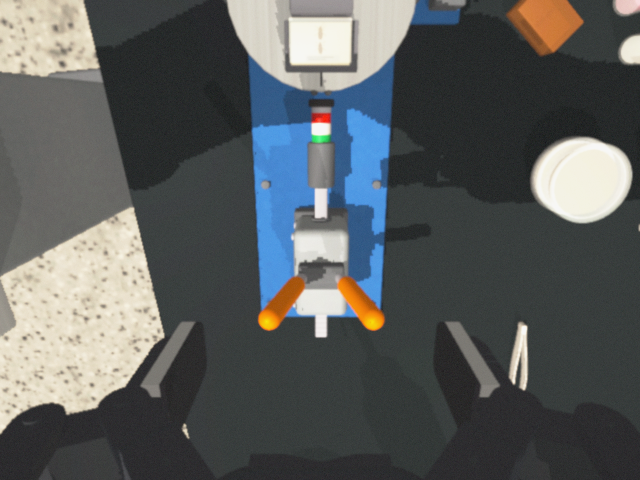

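View pics/s8.png

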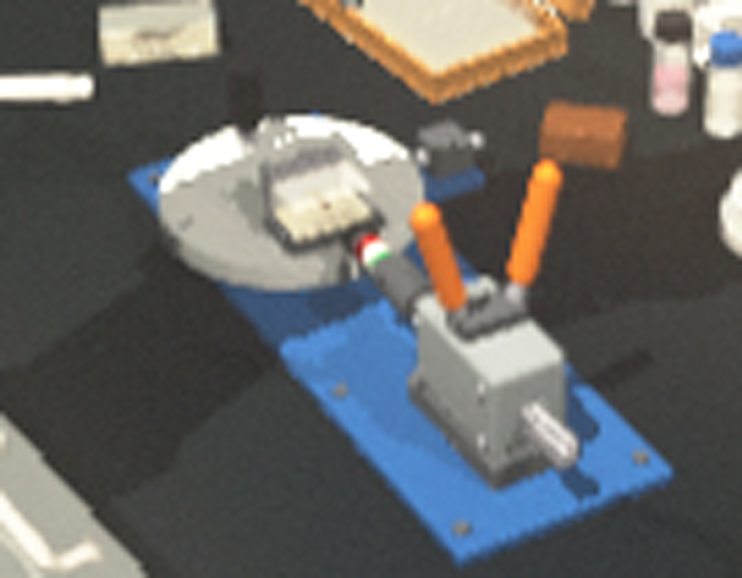

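The wrist view shows the table tick at (322,75) in line with the ram, the block facing the pad, and the lever tops at (269,321) and (373,320). Now I'll measure those tops and the pad.

```bash
python3 - <<'E'
from h import *
c=np.load('c8.npz');im=cv2.imread('pics/w8.png');hsv=cv2.cvtColor(im,cv2.COLOR_BGR2HSV)
fx=lambda P:np.round([(P[:2]-O)@xu,(P[:2]-O)@yu],4)
for uv in [(268.5,320),(373,319.5)]: print("lever top",fx(onz(c,uv,.147)),onz(c,uv,.147))
for uv,z in [((321,103),.051),((321,112),.0485),((321,141),.0485),((321,158),.052),((321,185),.052),((321,334),.046),((322,70),.025),((322,90),.025),((292,67),.05),((353,67),.05)]: print(uv,fx(onz(c,uv,z)))
cv2.imwrite('pics/w8c.png',cv2.resize(im[0:200,240:400],None,fx=3.9,fy=3.0,interpolation=cv2.INTER_CUBIC))
go([*W(0,-.125),.2],-5.08)
E
```

```text
lever top [-0.0318 -0.1238] [ 0.46320123 -0.07818878  0.147     ]
lever top [ 0.0332 -0.1232] [ 0.52796561 -0.08337202  0.147     ]
(321, 103) [0.0006 0.0043]
(321, 112) [ 0.0006 -0.0021]
(321, 141) [ 0.0007 -0.0234]
(321, 158) [ 0.0007 -0.0359]
(321, 185) [ 0.0008 -0.057 ]
(321, 334) [ 0.0014 -0.1956]
(322, 70) [0.0013 0.0289]
(322, 90) [0.0014 0.0142]
(292, 67) [-0.0206  0.029 ]
(353, 67) [0.0238 0.0291]
shift [ 0.223  0.262 -0.002] turn [ 0.001  0.005 -0.003]
```

View pics/w8c.png

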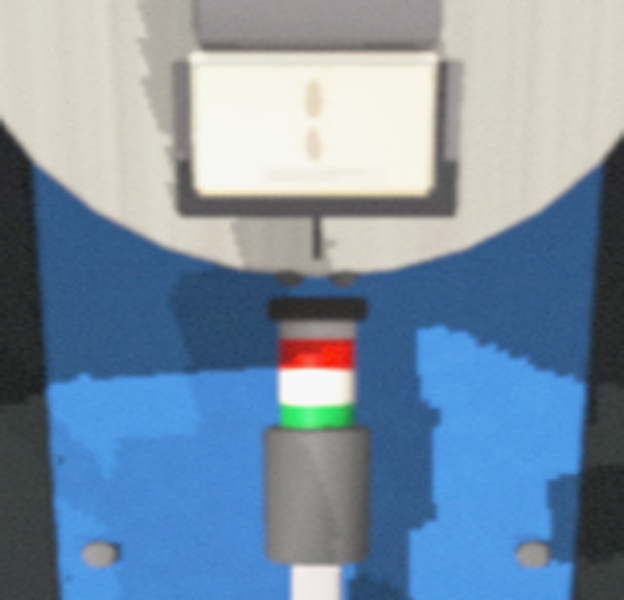

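>>> {"fn": "play_rows", "kwargs": {"targets": [[[0.22,0.1,0.001],[0,0,0]],[[0.223,0.2,0.001],[0,0.005,0]],[[0.223,0.2,0.001],[0,0.005,0]]], "gripper": 85.4}}

```text
t: 7.45
tool_pos: [0.4948, -0.081, 0.2114]
orientation: [[-0.087, -0.003, 0.996], [-0.996, 0.003, -0.087], [-0.003, -1.0, -0.003]]
ft_force: [0.5, 0.2, 0.2]
gripper_width: 0.0855
```

```bash
python3 -c "
from h import *
st();c=calibration('wrist');im=get_image('wrist');cv2.imwrite('pics/w9.png',im);st();
go([*W(0.0007,-.125),.126],-5.08)"
```

```text
t7.45 pos [ 0.4948 -0.081   0.2114] yaw -4.98 fix [-0.     -0.1238] F [0.5 0.2 0.2] w 0.0855
t7.50 pos [ 0.4954 -0.081   0.2122] yaw -4.95 fix [ 0.0006 -0.1237] F [-0.  -0.6  0. ] w 0.0852
shift [0.008 0.431 0.001] turn [ 0.002  0.002 -0.003]
```

View pics/w9.png

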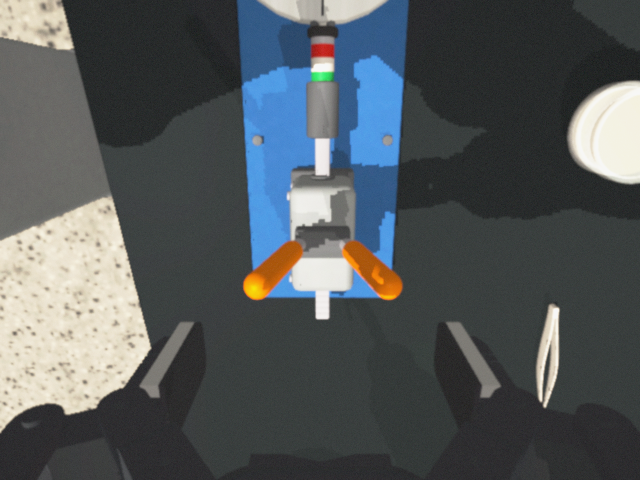

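>>> {"fn": "play_rows", "kwargs": {"targets": [[[0.008,0.1,0.004],[0,0,0]],[[0.008,0.2,0.004],[0,0,0]],[[0.008,0.27,0.004],[0,0,0]],[[0.008,0.27,0.004],[0,0,0]]]}}

```text
t: 8.0
tool_pos: [0.4959, -0.0818, 0.1579]
orientation: [[-0.085, -0.003, 0.996], [-0.996, 0.003, -0.085], [-0.003, -1.0, -0.003]]
ft_force: [-0.5, -0.3, -0.7]
gripper_width: 0.0857
```

```bash
python3 -c "
from h import *
st();c=calibration('wrist');im=get_image('wrist');cv2.imwrite('pics/w10.png',im);st();
go([*W(0.0012,-.125),.126],-5.08)"
```

```text
t8.00 pos [ 0.4959 -0.0818  0.1579] yaw -4.88 fix [ 0.0011 -0.1245] F [-0.5 -0.3 -0.7] w 0.0857
t8.05 pos [ 0.4963 -0.0821  0.1585] yaw -4.91 fix [ 0.0015 -0.1248] F [ 0.8 -0.5 -0.1] w 0.0854
shift [ 0.002  0.163 -0.001] turn [ 0.002  0.003 -0.003]
```

View pics/w10.png

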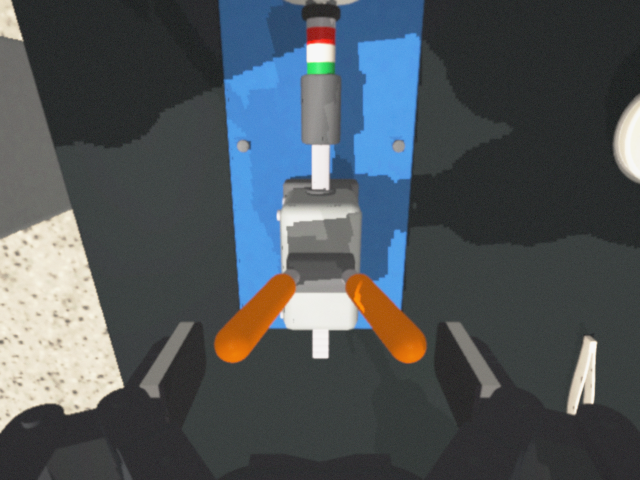

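Lever outer edges are at columns 215 and 426, inside the fingers at 203 and 436. I'll descend and tilt the tool 20° about the jaw axis so the wrist camera keeps the rings in view.

>>> {"fn": "play_rows", "kwargs": {"targets": [[[0.002,0,-0.001],[0,0,0.12]],[[0.002,0.03,-0.001],[0,0,0.25]],[[0.002,0.1,-0.001],[0,0,0.333]],[[0.002,0.15,-0.001],[0,0,0.333]],[[0.002,0.15,-0.001],[0,0,0.333]]]}}

```text
t: 8.68
tool_pos: [0.4959, -0.0819, 0.1283]
orientation: [[-0.081, 0.026, 0.996], [-0.936, 0.342, -0.085], [-0.343, -0.939, -0.003]]
ft_force: [0.2, 1.0, -0.1]
gripper_width: 0.0856
```

```bash
python3 -c "
from h import *
st();c=calibration('wrist');im=get_image('wrist');cv2.imwrite('pics/w11.png',im);st();print(ctrl.get_obs()['qpos'])"
```

```text
t8.68 pos [ 0.4959 -0.0819  0.1283] yaw -4.87 fix [ 0.0011 -0.1246] F [ 0.2  1.  -0.1] w 0.0856
t8.72 pos [ 0.4962 -0.0814  0.1287] yaw -4.81 fix [ 0.0014 -0.1241] F [-0.1 -0.7 -0.7] w 0.0852
[ -5.10866614  28.08399398  29.33347002 115.09635403 -41.13922493
  54.65957182  45.91158746]
```

View pics/w11.png

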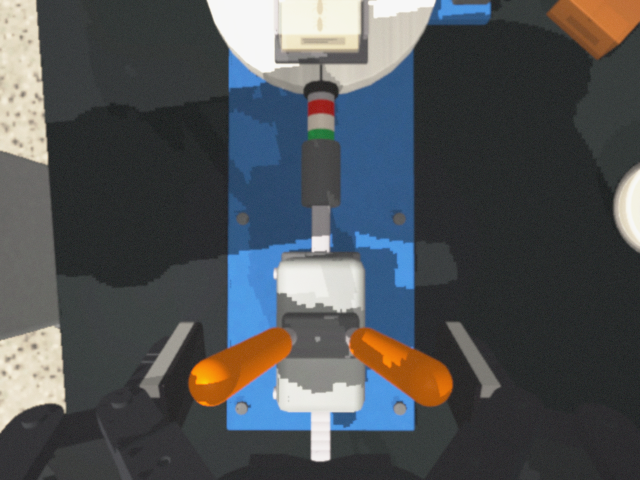

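The view now shows the pad, rings (red at row 106, green at row 134), sleeve and levers together. First stroke:

>>> {"fn": "play_rows", "kwargs": {"targets": [[[0,0,0],[0,0,0]],[[0,0,0],[0,0,0]],[[0,0,0],[0,0,0]],[[0,0,0],[0,0,0]],[[0,0,0],[0,0,0]]], "gripper": 44}}

```text
t: 9.35
tool_pos: [0.4962, -0.0807, 0.1298]
orientation: [[-0.078, 0.027, 0.997], [-0.936, 0.342, -0.082], [-0.343, -0.939, -0.002]]
ft_force: [-4.1, -1.1, 6.5]
gripper_width: 0.0437
```

```bash
python3 -c "
from h import *
st();c=calibration('wrist');im=get_image('wrist');cv2.imwrite('pics/w12.png',im);st()"
```

```text
t9.35 pos [ 0.4962 -0.0807  0.1298] yaw -4.70 fix [ 0.0013 -0.1234] F [-4.1 -1.1  6.5] w 0.0437
t9.40 pos [ 0.4962 -0.0807  0.1298] yaw -4.70 fix [ 0.0013 -0.1234] F [-4.6 -0.2  8. ] w 0.0441
```

View pics/w12.png

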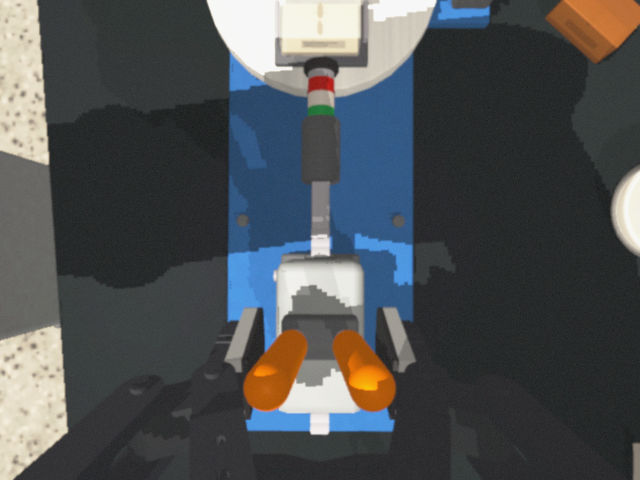

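>>> {"fn": "play_rows", "kwargs": {"targets": [[[0,0,0],[0,0,0]],[[0,0,0],[0,0,0]],[[0,0,0],[0,0,0]]], "gripper": 38}}

```text
t: 9.78
tool_pos: [0.4962, -0.0806, 0.1304]
orientation: [[-0.077, 0.027, 0.997], [-0.936, 0.342, -0.081], [-0.343, -0.939, -0.001]]
ft_force: [-3.9, -3.1, 5.1]
gripper_width: 0.0381
```

```bash
python3 -c "
from h import *
st();c=calibration('wrist');im=get_image('wrist');cv2.imwrite('pics/w13.png',im);st()"
```

```text
t9.78 pos [ 0.4962 -0.0806  0.1304] yaw -4.66 fix [ 0.0013 -0.1233] F [-3.9 -3.1  5.1] w 0.0381
t9.82 pos [ 0.4962 -0.0806  0.1304] yaw -4.66 fix [ 0.0013 -0.1233] F [-4.5 -3.5  5.2] w 0.0385
```

View pics/w13.png

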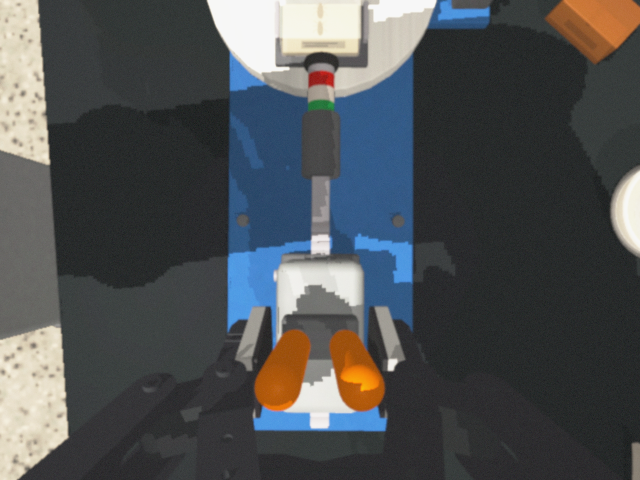

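>>> {"fn": "play_rows", "kwargs": {"targets": [[[0,0,0],[0,0,0]],[[0,0,0],[0,0,0]]], "gripper": 35}}

```text
t: 10.07
tool_pos: [0.4962, -0.0807, 0.1306]
orientation: [[-0.076, 0.027, 0.997], [-0.936, 0.341, -0.081], [-0.342, -0.94, -0.001]]
ft_force: [-4.5, -3.8, 3.5]
gripper_width: 0.0355
```

>>> {"fn": "play_rows", "kwargs": {"targets": [[[0,0,0],[0,0,0]],[[0,0,0],[0,0,0]],[[0,0,0],[0,0,0]],[[0,0,0],[0,0,0]],[[0,0,0],[0,0,0]]], "gripper": 85}}

```text
t: 10.7
tool_pos: [0.4964, -0.0807, 0.1308]
orientation: [[-0.076, 0.027, 0.997], [-0.936, 0.341, -0.081], [-0.342, -0.94, -0.001]]
ft_force: [-0.3, 0.1, 0.6]
gripper_width: 0.0851
```

```bash
python3 -c "
from h import *
st();c=calibration('wrist');im=get_image('wrist');cv2.imwrite('pics/w14.png',im);st()
R=np.array(ctrl.get_obs()['orientation']);p=ctrl.get_obs()['tool_pos']
print(R.T@(np.array([*W(.0012,-.1245),.128])-p)/.2)"
```

```text
t10.70 pos [ 0.4964 -0.0807  0.1308] yaw -4.64 fix [ 0.0015 -0.1234] F [-0.3  0.1  0.6] w 0.0851
t10.75 pos [ 0.4964 -0.0807  0.1308] yaw -4.65 fix [ 0.0015 -0.1234] F [-0.8 -0.1 -0. ] w 0.0854
[ 0.00988843  0.01108446 -0.00149141]
```

View pics/w14.png

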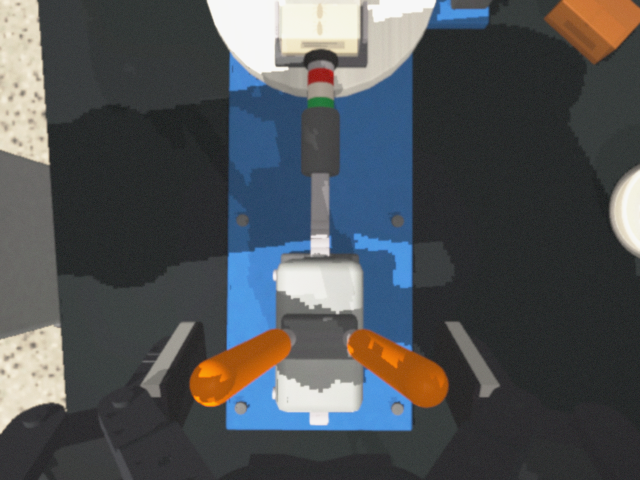

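>>> {"fn": "play_rows", "kwargs": {"targets": [[[0.01,0.01,-0.001],[0,0,0]],[[0.01,0.01,-0.001],[0,0,0]],[[0.01,0.01,-0.001],[0,0,0]],[[0.01,0.01,-0.001],[0,0,0]],[[0.01,0.01,-0.001],[0,0,0]]], "gripper": 43}}

```text
t: 11.38
tool_pos: [0.496, -0.0824, 0.1288]
orientation: [[-0.077, 0.028, 0.997], [-0.936, 0.342, -0.082], [-0.343, -0.939, -0.0]]
ft_force: [-2.7, -1.9, 10.8]
gripper_width: 0.0432
```

```bash
python3 -c "
from h import *
st();im=get_image('wrist');cv2.imwrite('pics/w15.png',im);st()
cv2.imwrite('pics/w15c.png',cv2.resize(im[0:200,240:400],None,fx=4,fy=3,interpolation=cv2.INTER_CUBIC))"
```

```text
t11.38 pos [ 0.496  -0.0824  0.1288] yaw -4.68 fix [ 0.0013 -0.1251] F [-2.7 -1.9 10.8] w 0.0432
t11.43 pos [ 0.4961 -0.0824  0.1288] yaw -4.68 fix [ 0.0013 -0.1251] F [-3.7 -1.4 10. ] w 0.0429
```

View pics/w15.png

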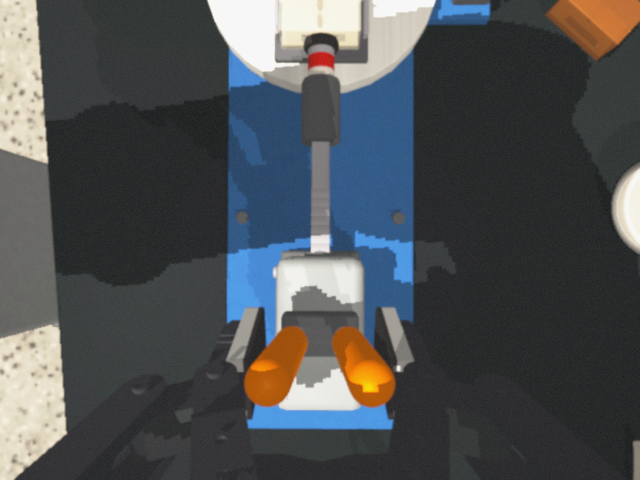

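View pics/w15c.png

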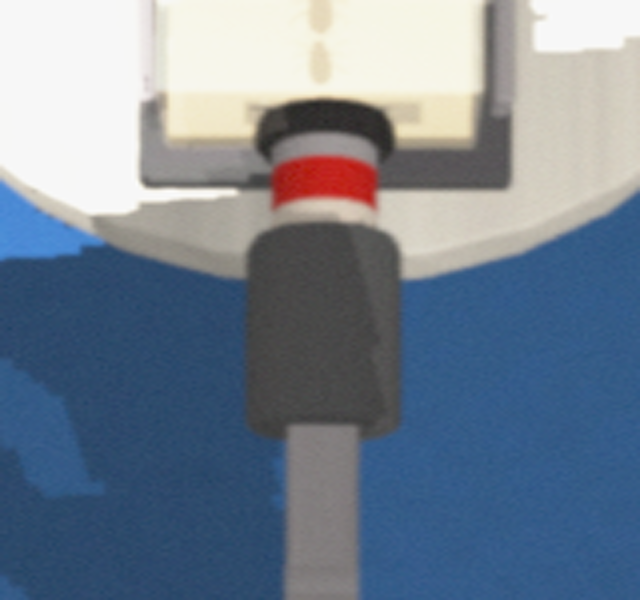

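The green ring is gone, a thin white band shows at row ~71, and the full red ring is outside at rows 52–69. I'll quantify this and check that the block is against its stop.

```bash
python3 - <<'E'
from h import *
c=calibration('wrist');im=get_image('wrist');cv2.imwrite('pics/w16.png',im);st()
t=get_image('top');s=get_image('scene')
cv2.imwrite('pics/t16.png',cv2.resize(t[225:290,240:330],None,fx=8,fy=8,interpolation=cv2.INTER_CUBIC))
cv2.imwrite('pics/s16.png',cv2.resize(s[222:275,250:325],None,fx=10,fy=10,interpolation=cv2.INTER_CUBIC))
col=im[30:100,320].astype(int)
for i in range(45,82): print(i,im[i,318:323].mean(0).astype(int))
fx=lambda P:(P[:2]-O)@yu
ps=proj(c,[[*W(.001,y),.0485] for y in (0.,.01)]);print(ps)
np.savez('c16.npz',**c)
E
```

```text
t11.47 pos [ 0.496  -0.0824  0.1288] yaw -4.68 fix [ 0.0013 -0.1251] F [-4.2 -1.  10.1] w 0.0433
45 [141 142 148]
46 [149 150 156]
47 [150 150 156]
48 [150 151 157]
49 [149 150 157]
50 [143 144 159]
51 [119 120 173]
52 [ 68  70 186]
53 [ 32  37 190]
54 [ 30  37 191]
55 [ 30  33 191]
56 [ 28  33 191]
57 [ 30  37 192]
58 [ 28  36 190]
59 [ 27  34 191]
60 [ 26  34 191]
61 [ 27  34 191]
62 [ 30  35 192]
63 [ 27  33 191]
64 [ 46  53 193]
65 [ 89  98 198]
66 [143 155 206]
67 [175 192 212]
68 [183 201 213]
69 [182 198 211]
70 [171 186 199]
71 [153 165 178]
72 [141 153 162]
73 [121 130 137]
74 [86 90 93]
75 [70 70 73]
76 [70 71 72]
77 [71 71 72]
78 [72 71 73]
79 [71 70 72]
80 [72 72 72]
81 [71 71 72]
[[321.18512995  92.84511382]
 [321.31275797  74.57691862]]
```

View pics/t16.png

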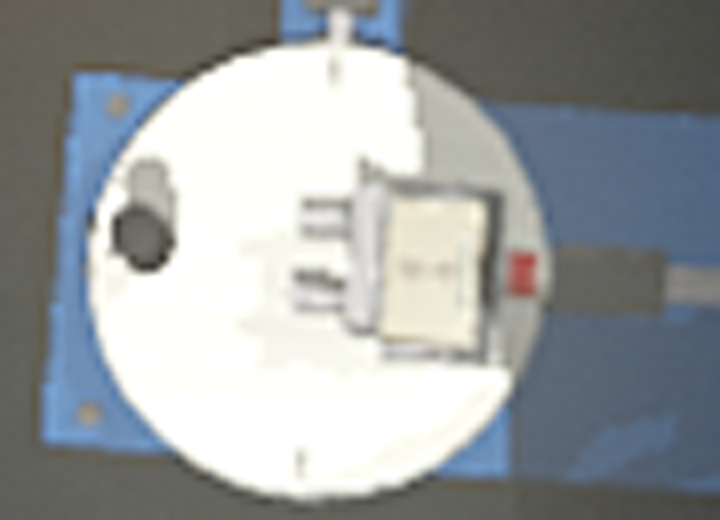

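View pics/s16.png

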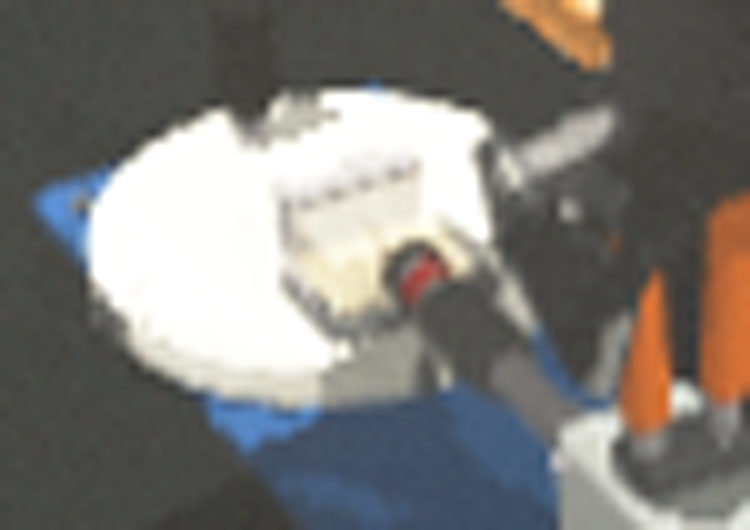

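```bash
python3 - <<'E'
from h import *
c=np.load('c16.npz');y=lambda r,z:((onz(c,(321,r),z)[:2]-O)@yu)*1000
a,b,s=y(51.5,.0485),y(65.3,.0485),y(73.7,.052);print(a,b,s,"pad",14-(b-s), "scale chk",a-b)
c=np.load('c8.npz') # reference free
im=cv2.imread('pics/w8.png')
for i in range(108,150,1): print(i,im[i,319:323].mean(0).astype(int),end=' ')
E
```

```text
22.648041359062137 15.081565685439125 8.942220006881977 pad 7.860654321442851 scale chk 7.566475673623012
108 [142 143 149] 109 [150 151 156] 110 [151 150 157] 111 [146 147 159] 112 [125 126 170] 113 [ 72  75 185] 114 [ 32  38 190] 115 [ 29  38 194] 116 [ 28  37 198] 117 [ 28  38 213] 118 [ 41  53 243] 119 [ 44  62 247] 120 [ 49  69 247] 121 [ 55  71 247] 122 [118 134 247] 123 [225 236 247] 124 [246 247 247] 125 [247 247 247] 126 [247 247 247] 127 [247 247 247] 128 [247 247 247] 129 [247 247 247] 130 [247 247 247] 131 [247 247 247] 132 [247 247 247] 133 [247 247 247] 134 [241 247 246] 135 [178 245 172] 136 [133 243  86] 137 [131 243  79] 138 [130 243  78] 139 [130 243  80] 140 [128 241  79] 141 [117 229  79] 142 [108 191  87] 143 [116 140 115] 144 [140 143 145] 145 [152 155 156] 146 [156 158 160] 147 [155 158 160] 148 [154 156 158] 149 [155 158 160]
```

Estimated pad travel is about 8 mm. I'll squeeze slightly more to get nearer the middle of the 6–14 mm band.

>>> {"fn": "play_rows", "kwargs": {"targets": [[[0,0,0],[0,0,0]],[[0,0,0],[0,0,0]],[[0,0,0],[0,0,0]]], "gripper": 40}}

```text
t: 11.95
tool_pos: [0.496, -0.0825, 0.1291]
orientation: [[-0.077, 0.028, 0.997], [-0.936, 0.342, -0.082], [-0.343, -0.939, 0.0]]
ft_force: [-1.7, -0.0, 7.1]
gripper_width: 0.0406
```

```bash
python3 - <<'E'
from h import *
st();c=calibration('wrist');im=get_image('wrist');cv2.imwrite('pics/w17.png',im);st()
for i in range(44,80): print(i,im[i,318:323].mean(0).astype(int),end=' ')
y=lambda r,z:((onz(c,(321,r),z)[:2]-O)@yu)*1000
g=im[40:85,318:323].mean(1)
rb=[i for i in range(45) if g[i,2]-g[i,1]>80]; d=[i for i in range(rb[-1]+1,45) if g[i].mean()<100]
r=40+rb[-1]+.7;s=40+d[0]-.4;print(r,s,"pad",14-(y(r,.0485)-y(s,.052)))
cv2.imwrite('pics/w17c.png',cv2.resize(im[0:200,240:400],None,fx=4,fy=3,interpolation=cv2.INTER_CUBIC))
E
```

```text
t11.95 pos [ 0.496  -0.0825  0.1291] yaw -4.68 fix [ 0.0013 -0.1252] F [-1.7 -0.   7.1] w 0.0406
t12.00 pos [ 0.496  -0.0825  0.1291] yaw -4.68 fix [ 0.0013 -0.1252] F [-3.  -1.   7.1] w 0.0401
44 [109 109 113] 45 [139 141 147] 46 [148 150 156] 47 [150 150 157] 48 [150 150 156] 49 [150 151 157] 50 [144 145 158] 51 [123 124 170] 52 [ 76  78 183] 53 [ 38  43 189] 54 [ 28  34 191] 55 [ 27  34 191] 56 [ 26  35 191] 57 [ 30  36 191] 58 [ 27  35 191] 59 [ 27  36 191] 60 [ 31  35 192] 61 [ 26  33 190] 62 [ 30  36 192] 63 [ 32  37 192] 64 [ 39  44 192] 65 [ 76  85 196] 66 [134 147 205] 67 [174 190 211] 68 [185 202 214] 69 [180 197 210] 70 [158 172 182] 71 [116 123 129] 72 [88 89 93] 73 [83 84 86] 74 [81 81 82] 75 [74 75 76] 76 [71 71 73] 77 [72 71 73] 78 [71 70 72] 79 [72 71 72] 65.7 71.6 pad 9.204170103652544
```

View pics/w17c.png

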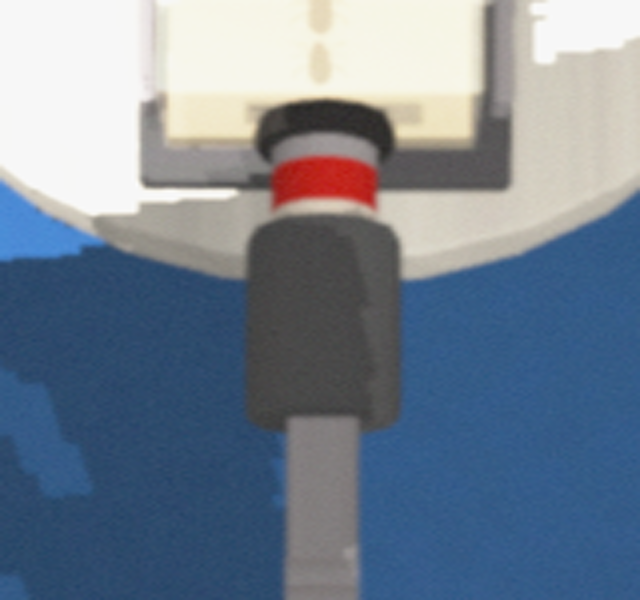

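The sleeve advanced while the pad stayed put, so the block is solid against the stop. I'll hold briefly, recheck and hand in.

>>> {"fn": "play_rows", "kwargs": {"targets": [[[0,0,0],[0,0,0]],[[0,0,0],[0,0,0]],[[0,0,0],[0,0,0]],[[0,0,0],[0,0,0]]]}}

```text
t: 12.5
tool_pos: [0.496, -0.0825, 0.1292]
orientation: [[-0.077, 0.028, 0.997], [-0.936, 0.342, -0.082], [-0.343, -0.939, 0.0]]
ft_force: [-3.0, -0.8, 4.3]
gripper_width: 0.04
```

```bash
python3 - <<'E'
from h import *
st();c=calibration('wrist');im=get_image('wrist')
y=lambda r,z:((onz(c,(321,r),z)[:2]-O)@yu)*1000
g=im[40:85,318:323].mean(1)
rb=[i for i in range(45) if g[i,2]-g[i,1]>80]; d=[i for i in range(rb[-1]+1,45) if g[i].mean()<100]
r=40+rb[-1]+.7;s=40+d[0]-.4;p=14-(y(r,.0485)-y(s,.052));print(rb[0]+40,r,s,"pad",p)
if 7<p<12.5: print(ctrl.hand_in())
E
```

```text
t12.50 pos [ 0.496  -0.0825  0.1292] yaw -4.68 fix [ 0.0013 -0.1252] F [-3.  -0.8  4.3] w 0.0400
52 65.7 71.6 pad 9.203105897360999
the job is handed in; nothing more can be done
None
```

The job is done and was handed in at about 12.5 s, with the gripper still squeezing the levers at a 40 mm opening. No verdict came back, so this rests on my own checks.

- **Table:** I gripped the black knob and turned it clockwise by about 54° past the bump. After I let go, the table's tick lined up with the detent ball and the ram.
- **Clamp:** I pumped the two orange levers with two strokes and held the second.
- **Last checks:** The final wrist view put the pad travel at about 9.2 mm, give or take 1 mm. In the last pictures the green ring was in the sleeve, with some white and the whole red ring still outside. The sleeve moved about 1.5 mm on the last squeeze while the pad stayed still, so the block is against its stop. Wrist force at the end was about 5 N.
- **Disagreements:** The top and wrist cameras differed by about 3 to 6 mm on where the table and knob stand. I averaged them, and the grip on the knob agreed with that. I did not run a separate check of the other items on the worktop, but the arm felt no unexpected contact.

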